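# Slide the vee block under the profiler and set its height dial

## Robot

A 6-joint arm with a two-finger parallel gripper is mounted at the origin on the work surface. World frame = base frame: x ahead of the robot, y to its left, z up, the work surface at z = 0. Lengths are in m, angles in degrees, forces in N, time in s.
With the tool pointing down it reaches from about 0.35 to 0.875 m from the base axis. Payload 4.2 kg.
Tool frame: the origin (TCP) lies on the mounting face of the last link; the fingertips stand 182 mm ahead of it and the grasp point (between the pads) lies 164 mm ahead of it (r.tcp_to_grasp is the distance from the TCP to the grasp point, in m); z points along the fingers, y is the line along which they close (so a half turn about z gives the same grasp; the last joint's range is limited). The gripper opens to 87 mm and grips with 3 to 60 N. Pads are 19 mm wide; open, the fingers measure 117 mm over their backs; the gripper's body (75 mm by 190 mm) begins 51 mm behind the grasp point.
Start: joints at [89.473, 22.042, 0.453, 0, -68.411, -14.817], TCP at [0.165, 0.603, 0.405] pointing down, gripper open.
Joint ranges: [-179.83, 179.83], [-69.29, 118.12], [-61.27, 80.66], [-181.25, 117.63], [-171.15, -9.14], [-177.46, 177.46]. Speed limits (degrees/s): [159.86, 159.86, 180, 180, 180, 180].

## Interface

Orientations are given as a 3x3 rotation matrix whose columns are the frame's x, y, z axes.
In Python, from station import sense, eyes, r gives the robot as it stands.
- The arm moves only by the tool jog_arm, never from a script. Its argument "increments" is a list of rows, each a list of 4 numbers: the shift along the tool's x, y, z normalised to -1 to 1, where 1 is 0.02 m, then the turn about the tool's z normalised to -1 to 1, where 1 is 0.08 rad. A call has 1 to 10 rows; each row shifts and turns the commanded pose from where the row before left it, along the tool's axes as they then stand; what a row does not reach is not made up. A row lasts 1/10 s, in which the tool goes at most 50 mm and 8.59 degrees, less where a joint would pass 70% of its speed; a pose out of reach is approached as far as the arm can. A call with a number of a shift or a turn outside -1 to 1 is refused whole. A call with a gripper value outside its range is refused whole. "grip" is the finger opening in mm, from 0 to 87, set as the call begins (left out, the last holds). The fingers move at their own pace and stop on an object; the grip force is fixed at half the most. Time passes only in rows, so rows that do not move let the fingers close. It gives the time, the measured TCP pose, the force, the opening and the grip force at its end, in the units of the state.
- sense(): the state, without advancing time (a new reading comes with each control period).
- eyes.capture(name): name is "scene" or "top" or "wrist"; returns the picture (420x560x3 uint8, blue, green, red); there is no depth.
- eyes.get_calibration(name): a dict with "camera_matrix" (3x3 intrinsics, pixels), "R" (3x3) and "t" (3): a world point X has camera coordinates R X + t; the wrist camera has in their place "T_tool_cam" (4x4, takes a point from camera to tool coordinates, whose origin is the TCP and whose axes are the flange's). Camera axes: x right, y down, z forward; pixel columns grow to the right and rows downward; lengths in m; the calibration is good to about 2 mm. A picture is of the moment at which its call begins: read the wrist's pose just before it. get_calibration takes no time and is no camera call.
- r.finish_job(): hands the job in; it is judged then, once.
Trained networks look in the newest picture that a camera, given by its name, has taken for a name from the list of things; names that differ only in an ending like _2 or _b are one class to them, and where a whole thing is asked for, a point or a joint stands for the part that bears it (a point fixed in the world has none). Each returns a list of dicts, best first, with "conf" (0 to 1); they miss things now and then, are a little off and sometimes report something else, mostly with a low value. They report only what shows in the picture. A call takes as long as a camera call. They do not tell look-alikes from the thing itself.
- eyes.spot_in(camera, name): "centre" ([x, y, z] in m, in world coordinates, good to about 4 mm: the middle of the surface that is visible of it).
- eyes.outline_of(camera, name): "mask" (420x560 bool, what is visible of it).
The state is a dict: "time_s": time; "joints": joint angles; "joint_velocities": joint speeds; "effort": joint torques, N m; "tcp_pos": TCP position; "ee_rot": TCP orientation; "wrist_force": force on the tool from outside, world axes, zero at the start; "moment": the same for the moment, N m; "gripper_width": opening from 0.0 (shut) to 1.0 (fully open); "gripper_force": force on a finger pad.
Only numpy, scipy, OpenCV 4.12 (cv2) and the standard library are available. Lean on these libraries where they do the work, as an engineer would, in place of code of your own. Each camera call takes 0.05 s, during which the arm holds its last target. There are 200 camera calls.

## Task

Push the vee block, with the lead screw lying in it, across the table into the yellow corner marks under the profiler's measuring head, so that it ends square and inside all four marks; slide it without lifting it, and do not touch the profiler. Then turn the height dial on the console clockwise until its white pointer meets the red index mark. The screw must stay in the vee, and the ring gauge, the bottle and the gauge case must be left alone.

Things in the scene. Friction and masses are not known exactly. Their poses are not given: they have to be found in the camera images.
- block: Aluminium vee block, 96 (x) x 88 (y) x 50 mm high, about 0.65 kg, loose on the table. Origin: centre of its underside. A 90-degree vee, 32 mm wide and 16 mm deep, runs along its y axis in the middle of its top. Its four sides are plain upright faces, too wide for the gripper; the -y face is the one to push.
- screw: Steel lead screw with dark rings, 22 mm in diameter, 80 mm long, lying loose in the vee along the block's y axis. Origin: its middle, on its axis, 49.6 mm above the block's underside; the y axis is its length. Its top is 61 mm above the table.
- spot (a point): Centre of the target spot on the table surface (z = 0), framed by four yellow corner marks that leave 8 mm on every side of a square-set block (inner frame 112 x 104 mm). Its axes are the profiler's; the block belongs there with its y axis along this y axis, coming from the -y side.
- profiler: Fixed cream instrument, same frame as the spot. On its +y side: foot 100 x 120 x 30 mm centred at y = 195 mm, column on it 84 x 84 mm, top at 220 mm. A black measuring head reaches back over the spot: x -28 to 28, y -34 to 166, z 105 to 170 mm, so an upright gripper cannot end the push: lean the tool back to -y by about 40 degrees. A brass stylus under it (z above 65 mm) sinks with the dial.
- dial (a joint): Angle of the grey height dial, rad, 0 to 2.2, growing clockwise seen from above; it stays where it is left. It must be turned by 0.6 to 1.5 rad.
- dial_grip (a point): On the dial's axis, 62 mm above the table: the middle height of the grip. The dial has a bar 38 mm long (its x axis), 12 mm wide (its y axis), from 41 to 73 mm above the table, standing on a round skirt 42 mm in diameter, 33 to 41 mm above the table. It sits on a cream console 100 x 100 x 30 mm, fixed to the table, with a black disc 97 mm in diameter (top at 33 mm).
- dial_pointer (a point): Tip of the white pointer, 34 mm from the dial's axis along the bar's +x direction; it turns with the dial.
- index_mark (a point): Inner end of the red index mark on the black disc, 34 mm from the dial's axis; fixed during the work.
- ring_gauge: Bystander: steel ring 70 mm in diameter, 20 mm tall, lying on the table. Origin: centre of its underside.
- cleaner: Bystander: amber bottle 44 mm in diameter, 100 mm tall. Origin: centre of its underside.
- gauge_case: Bystander: closed wooden case 60 x 80 x 25 mm. Origin: centre of its underside.
Not all that is in view belongs to the job. Leave any purple or turquoise look-alike of the block alone.

How it is judged (in metres and radians):
On the way, in this order (a step that is already met when the one before it is completed fails the run):
1. the block stands in the yellow marks, at rest, with the screw in its vee (x of block in the frame of spot between -0.008 and 0.008 m and y of block in the frame of spot between -0.008 and 0.008 m and angle between the y axis of block and the y axis of spot, either way round below 0.14 rad and height (world z) of block below 0.004 m and x of screw in the frame of block between -0.005 and 0.005 m and y of screw in the frame of block between -0.025 and 0.025 m and z of screw in the frame of block between 0.044 and 0.056 m and linear speed of block below 0.01 m/s and linear speed of screw below 0.02 m/s), for 0.2 s.
2. the dial's pointer is at the red index (horizontal distance between dial_pointer and index_mark below 0.005 m), for 0.2 s.
At the end, for the whole second after the job is handed in: The vee block rests flat inside the yellow corner marks (centre within 8 mm of the spot along each axis, turned less than 8 degrees), the screw lies in its vee (within 5 mm across it and 25 mm along it), and the dial's pointer tip is within 5 mm of the red index mark, all at rest (all of step 1 and horizontal distance between dial_pointer and index_mark below 0.005 m and velocity of joint dial between -0.05 and 0.05 rad/s); the robot touches nothing.
It fails at once if the vee block is lifted or tipped (height (world z) of block above 0.012 m or angle between block's own z axis and vertical above 0.2 rad).
It fails at once if the robot touches the profiler (contact force between any of the arm, the fingers and profiler above 2 N).
It fails at once if the screw leaves the vee (distance between screw and block above 0.08 m).
It fails at once if the ring gauge, bottle or gauge case is moved by more than 15 mm (distance of any of ring_gauge, cleaner, gauge_case from where it was at the start of the episode above 0.015 m).
It also fails if it takes over 64 s, if anything falls off the work surface, if the arm or the gripper's body presses on something with over 40 N, if the wrist force passes 120 N, or if a joint passes its speed limit or range.

## Working session

There is one attempt and no reset: what is moved stays moved. The work goes in short steps, Python scripts to look and compute and a tool call to move; the robot and the scene stay as the last step left them, time stands still between calls to the robot, and variables do not carry over. Pictures are saved under pics/ and viewed, at most 10 in all, crops included, and the job is handed in when it is done.

Besides the shell and the picture viewer there is one more tool, called after "Emit:" as name([rows], argument=value, ...), one row to a line, values as JSON. jog_arm: Moves the arm, as the interface text tells. Its arguments: {"type":"object","properties":{"increments":{"type":"array"},"grip":{"type":"number"}},"required":["increments"]}

```bash
mkdir -p pics; ls; python3 - <<'E'
from station import sense, eyes, r
import cv2, numpy as np
s=sense(); print(s)
for c in ["scene","top"]:
    im=eyes.capture(c); cv2.imwrite(f"pics/{c}0.png",im)
    k=eyes.get_calibration(c); print(c,k)
    for n in ["block","screw","dial","dial_pointer","profiler","index_mark","ring_gauge","cleaner","gauge_case","spot"]:
        try: print(n,[(np.round(d["centre"],3).tolist(),round(d["conf"],2)) for d in eyes.spot_in(c,n)])
        except Exception as e: print(n,e)
print(eyes.get_calibration("wrist"))
E
```

```text
pics
{'time_s': 0.0, 'joints': array([ 8.94717191e+01,  2.20890341e+01,  3.79097369e-01, -2.99621215e-02,
       -6.84135719e+01, -1.48164692e+01]), 'joint_velocities': array([-0.00937468, -0.04412442, -0.00695307,  0.02427808,  0.06036666,
        0.04525108]), 'effort': array([ 5.70744196e-04, -3.90671003e+01,  1.87408268e+01,  4.22003120e+00,
        1.10350270e-02, -1.90228438e-04]), 'tcp_pos': array([0.16530181, 0.60251271, 0.40367021]), 'ee_rot': array([[ 9.64299982e-01, -2.64811799e-01, -5.06114771e-04],
       [-2.64812270e-01, -9.64297586e-01, -2.15100922e-03],
       [ 8.15673696e-05,  2.20824355e-03, -9.99997559e-01]]), 'wrist_force': array([ 0.51072431,  0.10457179, -1.05140881]), 'moment': array([-0.0009836 , -0.04825355,  0.05015085]), 'gripper_force': 0.0, 'gripper_width': 1.0031709317819315}
scene {'camera_matrix': array([[453.02346387,   0.        , 286.13552558],
       [  0.        , 453.02346387, 211.53560878],
       [  0.        ,   0.        ,   1.        ]]), 'R': array([[ 0.85506435,  0.51833527, -0.01391064],
       [ 0.29383012, -0.50646819, -0.81065025],
 
[... 1529 characters left out ...]
405, 0.021], 0.59)]
cleaner [([0.753, 0.056, 0.07], 0.59)]
gauge_case [([0.574, -0.103, 0.054], 0.73), ([0.778, -0.056, 0.024], 0.71)]
spot [([0.599, 0.224, 0.171], 0.96)]
{'camera_matrix': array([[311.25171392,   0.        , 273.70808757],
       [  0.        , 311.25171392, 206.39055475],
       [  0.        ,   0.        ,   1.        ]]), 'T_tool_cam': array([[-2.31636014e-04, -9.64998249e-01, -2.62256221e-01,
         7.20800283e-02],
       [ 9.99999947e-01, -2.82992837e-04,  1.58057609e-04,
         9.65435164e-04],
       [-2.26741948e-04, -2.62256170e-01,  9.64998264e-01,
         1.99442749e-02],
       [ 0.00000000e+00,  0.00000000e+00,  0.00000000e+00,
         1.00000000e+00]])}
```

View pics/scene0.png

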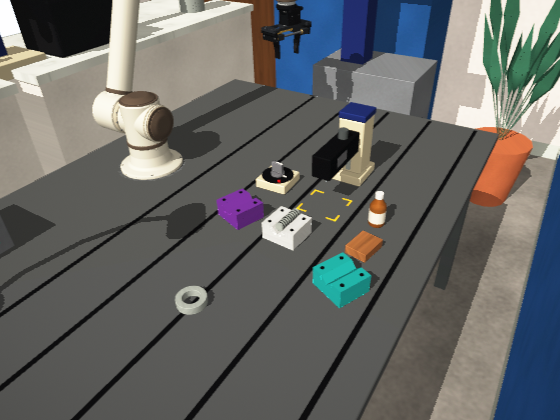

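View pics/top0.png

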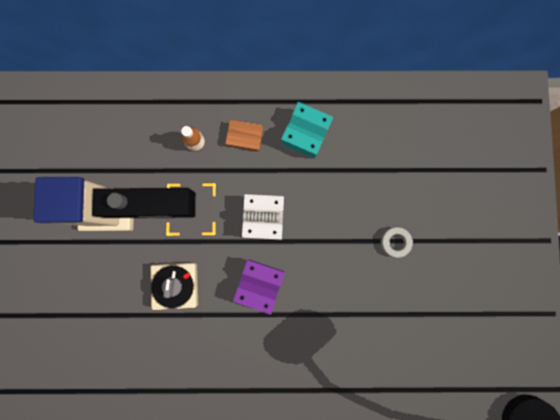

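The white block is at about (263,217) in the top view. The yellow frame is at (191,209), the dial at (173,286) with its red mark at (186,276), and the purple and turquoise look-alikes are at (260,287) and (307,129).

```bash
cat > h.py <<'E'
import cv2, numpy as np
from station import sense, eyes, r
def cal(c):
    k=eyes.get_calibration(c); 
    if c=="wrist":
        s=sense(); T=np.array(k["T_tool_cam"]); Rw=s["ee_rot"]@T[:3,:3]; p=s["ee_rot"]@T[:3,3]+s["tcp_pos"]
        return k["camera_matrix"],Rw.T,-Rw.T@p
    return k["camera_matrix"],k["R"],k["t"]
def up(uv,z,k):
    K,R,t=k; uv=np.atleast_2d(uv).astype(float)
    d=np.c_[uv,np.ones(len(uv))]@np.linalg.inv(K).T@R; o=-R.T@t
    return o+d*((z-o[2])/d[:,2])[:,None]
def proj(X,k):
    K,R,t=k; c=np.atleast_2d(X)@R.T+t; p=c@K.T; return p[:,:2]/p[:,2:]
def big(m):
    n,l,st,_=cv2.connectedComponentsWithStats(m.astype(np.uint8)); return l==1+np.argmax(st[1:,4])
E
python3 - <<'E'
from h import *
im=cv2.imread("pics/top0.png"); k=cal("top")
hsv=cv2.cvtColor(im,cv2.COLOR_BGR2HSV)
y=cv2.inRange(hsv,(18,120,120),(35,255,255)); y[:, :160]=0;y[:,222:]=0; y[:178]=0;y[240:]=0
n,l,st,c=cv2.connectedComponentsWithStats(y); print(st[1:],)
P=up(np.argwhere(y)[:,::-1],0,k)[:,:2]; print("yellow rect",cv2.minAreaRect(P.astype(np.float32)*1000))
w=cv2.inRange(hsv,(0,0,150),(180,60,255)); w[:,:235]=0;w[:,295:]=0;w[:185]=0;w[250:]=0
w=cv2.morphologyEx(w,cv2.MORPH_CLOSE,np.ones((9,9)))
m=big(w); P=up(np.argwhere(m)[:,::-1],0.05,k)[:,:2]; print("block",cv2.minAreaRect(P.astype(np.float32)*1000))
red=cv2.inRange(hsv,(0,150,120),(8,255,255))[265:310,150:200]; q=np.argwhere(red)[:,::-1]+[150,265]
print("red",up(q.mean(0),.033,k),len(q))
dk=big((cv2.inRange(hsv,(0,0,0),(180,255,45))>0)[260:312,146:202]); q=np.argwhere(dk)[:,::-1]+[146,260]
P=up(cv2.convexHull(q.astype(np.int32))[:,0],.033,k)[:,:2]; print("disc",cv2.minEnclosingCircle((P*1000).astype(np.float32)))
cv2.imwrite("pics/c1.png",np.hstack([cv2.resize(im[175:325,135:305],None,fx=4,fy=4,interpolation=cv2.INTER_CUBIC)]))
E
```

```text
[[167 183  14   5  55]
 [202 183  14  14  79]
 [166 222  14  14  91]
 [202 222  14  14  86]]
yellow rect ((607.3887329101562, 74.06349182128906), (116.60814666748047, 124.39895629882812), 89.89286804199219)
block ((586.0208740234375, -99.09577941894531), (90.43474578857422, 98.89756774902344), 87.35940551757812)
red [[0.45280619 0.07455027 0.033     ]] 26
disc ((428.19964599609375, 107.29683685302734), 46.73408889770508)
```

View pics/c1.png

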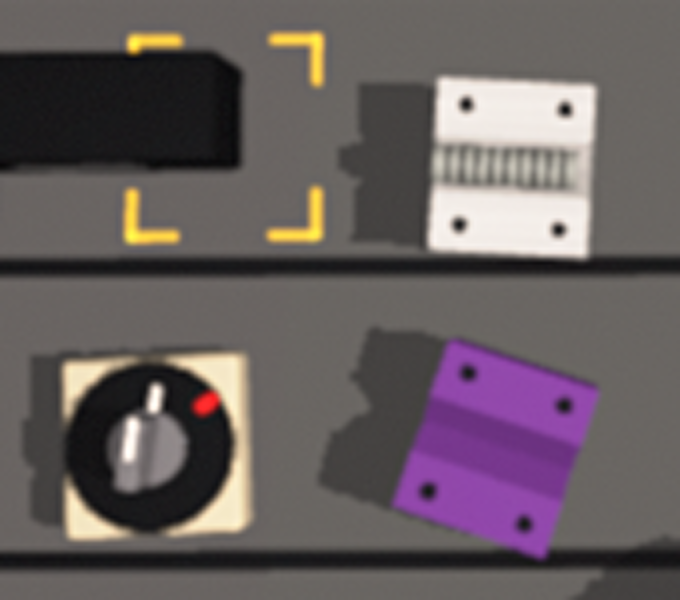

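The block must move about +21 mm in x and +173 mm in y. The jog only turns the tool about its own z, so I need to know whether overreaching tilts it. I'll test that in free space, where the arm already heads along +y.

Emit:
jog_arm([
  [-0.265, -0.964, 0, 0],
  [-0.265, -0.964, 0, 0],
  [-0.265, -0.964, 0, 0],
  [-0.265, -0.964, 0, 0],
  [-0.265, -0.964, 0, 0],
  [-0.265, -0.964, 0, 0],
  [-0.265, -0.964, 0, 0],
  [-0.265, -0.964, 0, 0],
  [-0.265, -0.964, 0, 0],
  [-0.265, -0.964, 0, 0],
])

```text
time_s: 2.1
tcp_pos: [0.1652, 0.8034, 0.4045]
ee_rot: [[0.964, -0.265, 0.0], [-0.265, -0.964, -0.0], [0.0, 0.0, -1.0]]
wrist_force: [0.2, 0.6, 0.5]
gripper_width: 1.001
gripper_force: 0.0
```

Emit:
jog_arm([
  [-0.265, -0.964, 0, 0],
  [-0.265, -0.964, 0, 0],
  [-0.265, -0.964, 0, 0],
  [-0.265, -0.964, 0, 0],
  [-0.265, -0.964, 0, 0],
  [-0.265, -0.964, 0, 0],
  [-0.265, -0.964, 0, 0],
  [-0.265, -0.964, 0, 0],
])

```text
time_s: 2.9
tcp_pos: [0.1575, 0.9224, 0.3884]
ee_rot: [[0.964, -0.265, 0.007], [-0.265, -0.964, 0.028], [-0.001, -0.029, -1.0]]
wrist_force: [-0.5, -0.5, 1.5]
gripper_width: 0.997
gripper_force: 0.0
```

Overreach does tilt the tool towards +y, so I'll continue.

Emit:
jog_arm([
  [-0.265, -0.964, 0, 0],
  [-0.265, -0.964, 0, 0],
  [-0.265, -0.964, 0, 0],
  [-0.265, -0.964, 0, 0],
  [-0.265, -0.964, 0, 0],
  [-0.265, -0.964, 0, 0],
  [-0.265, -0.964, 0, 0],
  [-0.265, -0.964, 0, 0],
  [-0.265, -0.964, 0, 0],
  [-0.265, -0.964, 0, 0],
])

```text
time_s: 3.9
tcp_pos: [0.131, 0.9557, 0.3533]
ee_rot: [[0.965, -0.262, 0.032], [-0.264, -0.953, 0.15], [-0.009, -0.153, -0.988]]
wrist_force: [0.1, -0.6, 0.4]
gripper_width: 0.999
gripper_force: 0.0
```

```bash
python3 -c "
from station import sense;s=sense();print(s['joints'].round(1))"
```

```text
[ 92.   67.6  80.6   2.1 -94.4 -17. ]
```

Emit:
jog_arm([
  [-0.265, -0.964, -1, 0],
  [-0.265, -0.964, -1, 0],
  [-0.265, -0.964, -1, 0],
  [-0.265, -0.964, -1, 0],
  [-0.265, -0.964, -1, 0],
  [-0.265, -0.964, -1, 0],
  [-0.265, -0.964, -1, 0],
  [-0.265, -0.964, -1, 0],
  [-0.265, -0.964, -1, 0],
  [-0.265, -0.964, -1, 0],
])

```text
time_s: 4.9
tcp_pos: [0.096, 0.9124, 0.5111]
ee_rot: [[0.965, -0.255, 0.057], [-0.261, -0.92, 0.293], [-0.022, -0.298, -0.954]]
wrist_force: [0.5, -0.3, 0.9]
gripper_width: 1.003
gripper_force: 0.0
```

```bash
python3 -c "
from station import sense;s=sense();print(s['joints'].round(1))"
```

```text
[ 94.6  58.3  80.6   4.7 -95.5 -18.8]
```

Emit:
jog_arm([
  [-0.2, -1, -0.5, 0],
  [-0.2, -1, -0.5, 0],
  [-0.2, -1, -0.5, 0],
  [-0.2, -1, -0.5, 0],
  [-0.2, -1, -0.5, 0],
  [-0.2, -1, -0.5, 0],
  [-0.2, -1, -0.5, 0],
  [-0.2, -1, -0.5, 0],
  [-0.2, -1, -0.5, 0],
  [-0.2, -1, -0.5, 0],
])

```text
time_s: 5.9
tcp_pos: [0.0826, 0.8946, 0.5794]
ee_rot: [[0.966, -0.246, 0.078], [-0.255, -0.869, 0.423], [-0.036, -0.429, -0.903]]
wrist_force: [-0.6, 0.5, -1.0]
gripper_width: 0.999
gripper_force: 0.0
```

Emit:
jog_arm([
  [-1, -1, -0.4, 0],
  [-1, -1, -0.4, 0],
  [-1, -1, -0.4, 0],
  [-1, -1, -0.4, 0],
  [-1, -1, -0.4, 0],
  [-1, -1, -0.4, 0],
  [-1, -1, -0.4, 0],
  [-1, -1, -0.4, 0],
  [-1, -1, -0.4, 0],
  [-1, -1, -0.4, 0],
])

```text
time_s: 6.9
tcp_pos: [-0.0705, 0.8846, 0.6323]
ee_rot: [[0.969, -0.233, 0.086], [-0.24, -0.792, 0.562], [-0.063, -0.565, -0.823]]
wrist_force: [0.1, -0.0, -0.6]
gripper_width: 1.002
gripper_force: 0.0
```

Emit:
jog_arm([
  [-1, -1, -0.4, 0],
  [-1, -1, -0.4, 0],
  [-1, -1, -0.4, 0],
  [-1, -1, -0.4, 0],
  [-1, -1, -0.4, 0],
  [-1, -1, -0.4, 0],
  [-1, -1, -0.4, 0],
])

```text
time_s: 7.6
tcp_pos: [-0.1596, 0.8594, 0.6742]
ee_rot: [[0.972, -0.223, 0.077], [-0.218, -0.724, 0.655], [-0.091, -0.653, -0.752]]
wrist_force: [-0.8, 0.6, 0.3]
gripper_width: 0.999
gripper_force: 0.0
```

```bash
python3 -c "
from station import sense;s=sense();print(s['joints'].round(1))"
```

```text
[113.2  51.2  80.6  19.3 -82.6 -33.9]
```

Tilt is now 41° with the lean azimuth near +y, which will do. Next, some helper maths and a finer measurement.

```bash
cat >> h.py <<'E'
def go(target,R=None,p=None):
    s=sense(); R=s["ee_rot"] if R is None else R; p=s["tcp_pos"] if p is None else p
    q=R.T@(np.array(target)-p)/.02; n=max(1,int(np.ceil(np.abs(q).max()))); print("rows",n,(q/n).round(3))
E
python3 - <<'E'
from h import *
s=sense(); go([0.3,0.62,0.55])
# spot & block from scene camera and top camera: fit yellow/edges
for c in ["scene","top"]:
    im=cv2.imread(f"pics/{c}0.png"); k=cal(c); hsv=cv2.cvtColor(im,cv2.COLOR_BGR2HSV)
    y=cv2.inRange(hsv,(18,110,110),(35,255,255))
    P=up(np.argwhere(y)[:,::-1],0,k)[:,:2]; P=P[(abs(P[:,0]-.607)<.085)&(abs(P[:,1]-.074)<.085)]
    print(c,cv2.minAreaRect((P*1000).astype(np.float32)), P.min(0),P.max(0))
    w=cv2.inRange(hsv,(0,0,150),(180,60,255)); g=np.argwhere(w)[:,::-1]; P=up(g,.05,k)[:,:2]
    P=P[(abs(P[:,0]-.586)<.075)&(abs(P[:,1]+.1)<.075)]; 
    print(" block",cv2.minAreaRect((P*1000).astype(np.float32)))
k=cal("top")
c=np.array([.4282,.1073])
for nm,uv,z in [("ptr",(174.2,270.7),.041),("ptrbase",(173.6,278),.041),("redin",(184,277.5),.033),("ptr33",(174.2,270.7),.033)]:
    d=up(uv,z,k)[0,:2]-c; print(nm,np.hypot(*d),np.degrees(np.arctan2(d[1],d[0])))
E
```

```text
rows 26 [ 0.981  0.292 -0.054]
scene ((604.7217407226562, 73.84818267822266), (126.31156921386719, 116.81791687011719), 0.23005683720111847) [0.54142358 0.01522563] [0.66806198 0.13241158]
 block ((591.242919921875, -110.43327331542969), (129.4365692138672, 112.29610443115234), 89.15351867675781)
top ((607.38720703125, 74.04647827148438), (116.64212036132812, 124.40176391601562), 89.89286804199219) [0.54508619 0.0158374 ] [0.66969262 0.13243049]
 block ((586.0208740234375, -99.09577941894531), (90.43474578857422, 98.89756774902344), 87.35940551757812)
ptr 0.03685377044859277 -12.071794475319969
ptrbase 0.02094206775030965 -18.70186825687547
redin 0.03458420182480192 -54.20346500054715
ptr33 0.035953736567026925 -8.911822210026655
```

Emit:
jog_arm([
  [0.98, 0.29, -0.05, 0],
  [0.98, 0.29, -0.05, 0],
  [0.98, 0.29, -0.05, 0],
  [0.98, 0.29, -0.05, 0],
  [0.98, 0.29, -0.05, 0],
  [0.98, 0.29, -0.05, 0],
  [0.98, 0.29, -0.05, 0],
  [0.98, 0.29, -0.05, 0],
  [0.98, 0.29, -0.05, 0],
  [0.98, 0.29, -0.05, 0],
])

```text
time_s: 8.6
tcp_pos: [0.0137, 0.7713, 0.6285]
ee_rot: [[0.972, -0.223, 0.077], [-0.218, -0.724, 0.655], [-0.09, -0.653, -0.752]]
wrist_force: [-0.2, 0.6, -0.3]
gripper_width: 0.998
gripper_force: 0.0
```

Emit:
jog_arm([
  [0.98, 0.29, -0.05, 1],
  [0, 0, 0, 1],
  [0, 0, 0, 1],
  [0, 0, 0, 1],
  [0, 0, 0, 1],
  [0, 0, 0, 1],
  [0, 0, 0, 1],
  [0, 0, 0, 1],
], grip=60)

```text
time_s: 9.4
tcp_pos: [0.0306, 0.7627, 0.6238]
ee_rot: [[0.644, -0.761, 0.077], [-0.609, -0.448, 0.655], [-0.464, -0.468, -0.752]]
wrist_force: [-0.5, 0.0, 0.6]
gripper_width: 0.689
gripper_force: 0.0
```

Emit:
jog_arm([
  [0, 0, 0, 1],
  [0, 0, 0, 1],
  [0, 0, 0, 1],
  [0, 0, 0, 1],
  [0, 0, 0, 1],
  [0, 0, 0, 1],
  [0, 0, 0, 1],
  [0, 0, 0, 1],
])

```text
time_s: 10.2
tcp_pos: [0.0306, 0.7627, 0.6237]
ee_rot: [[0.062, -0.995, 0.077], [-0.756, 0.004, 0.655], [-0.652, -0.099, -0.752]]
wrist_force: [-0.7, 0.1, -0.3]
gripper_width: 0.691
gripper_force: 0.0
```

```bash
python3 - <<'E'
from h import *
s=sense(); print(s["joints"].round(1)); a=[.4,.55,.55];b=[.52,.05,.47];c=[.56,-.27,.40]
go(a);go(b,p=np.array(a));go(c,p=np.array(b))
E
```

```text
[ 101.3   25.5   26.1   15.1  -51.8 -104.6]
rows 19 [ 0.61  -0.95  -0.145]
rows 22 [ 0.994 -0.258 -0.586]
rows 15 [ 0.967 -0.114 -0.512]
```

Emit:
jog_arm([
  [0.61, -0.95, -0.145, 0],
  [0.61, -0.95, -0.145, 0],
  [0.61, -0.95, -0.145, 0],
  [0.61, -0.95, -0.145, 0],
  [0.61, -0.95, -0.145, 0],
  [0.61, -0.95, -0.145, 0],
  [0.61, -0.95, -0.145, 0],
  [0.61, -0.95, -0.145, 0],
  [0.61, -0.95, -0.145, 0],
  [0.61, -0.95, -0.145, 0],
])

```text
time_s: 11.2
tcp_pos: [0.226, 0.6507, 0.5853]
ee_rot: [[0.065, -0.995, 0.077], [-0.756, 0.001, 0.655], [-0.651, -0.101, -0.752]]
wrist_force: [0.1, 1.0, -0.7]
gripper_width: 0.692
gripper_force: 0.0
```

Emit:
jog_arm([
  [0.61, -0.95, -0.145, 0],
  [0.61, -0.95, -0.145, 0],
  [0.61, -0.95, -0.145, 0],
  [0.61, -0.95, -0.145, 0],
  [0.61, -0.95, -0.145, 0],
  [0.61, -0.95, -0.145, 0],
  [0.61, -0.95, -0.145, 0],
  [0.61, -0.95, -0.145, 0],
  [0.61, -0.95, -0.145, 0],
])

```text
time_s: 12.1
tcp_pos: [0.4012, 0.5504, 0.5508]
ee_rot: [[0.065, -0.995, 0.078], [-0.756, 0.002, 0.655], [-0.651, -0.102, -0.752]]
wrist_force: [0.1, 0.0, 0.1]
gripper_width: 0.692
gripper_force: 0.0
```

```bash
python3 -c "
from h import *
print(sense()['joints'].round(1));go([.52,.05,.47])"
```

```text
[ 64.7  17.6  16.1 -15.9 -49.9 -56.6]
rows 22 [ 0.997 -0.252 -0.585]
```

Emit:
jog_arm([
  [0.995, -0.25, -0.585, 0],
  [0.995, -0.25, -0.585, 0],
  [0.995, -0.25, -0.585, 0],
  [0.995, -0.25, -0.585, 0],
  [0.995, -0.25, -0.585, 0],
  [0.995, -0.25, -0.585, 0],
  [0.995, -0.25, -0.585, 0],
  [0.995, -0.25, -0.585, 0],
  [0.995, -0.25, -0.585, 0],
  [0.995, -0.25, -0.585, 0],
])

```text
time_s: 13.1
tcp_pos: [0.4542, 0.3228, 0.5144]
ee_rot: [[0.066, -0.995, 0.078], [-0.756, 0.002, 0.654], [-0.651, -0.102, -0.752]]
wrist_force: [0.5, 0.7, -0.3]
gripper_width: 0.688
gripper_force: 0.0
```

Emit:
jog_arm([
  [0.995, -0.25, -0.585, 0],
  [0.995, -0.25, -0.585, 0],
  [0.995, -0.25, -0.585, 0],
  [0.995, -0.25, -0.585, 0],
  [0.995, -0.25, -0.585, 0],
  [0.995, -0.25, -0.585, 0],
  [0.995, -0.25, -0.585, 0],
  [0.995, -0.25, -0.585, 0],
  [0.995, -0.25, -0.585, 0],
  [0.995, -0.25, -0.585, 0],
])

```text
time_s: 14.1
tcp_pos: [0.5078, 0.0957, 0.4779]
ee_rot: [[0.065, -0.995, 0.078], [-0.757, 0.002, 0.654], [-0.65, -0.102, -0.753]]
wrist_force: [1.8, -0.2, 0.8]
gripper_width: 0.692
gripper_force: 0.0
```

```bash
python3 -c "
from h import *
print(sense()['joints'].round(1));go([.565,-.31,.35])"
```

```text
[ 15.9   7.7   1.3 -40.2 -70.4  -4.3]
rows 20 [ 0.985 -0.111 -0.411]
```

Emit:
jog_arm([
  [0.985, -0.11, -0.41, 0],
  [0.985, -0.11, -0.41, 0],
  [0.985, -0.11, -0.41, 0],
  [0.985, -0.11, -0.41, 0],
  [0.985, -0.11, -0.41, 0],
  [0.985, -0.11, -0.41, 0],
  [0.985, -0.11, -0.41, 0],
  [0.985, -0.11, -0.41, 0],
  [0.985, -0.11, -0.41, 0],
  [0.985, -0.11, -0.41, 0],
])

```text
time_s: 15.1
tcp_pos: [0.5362, -0.1068, 0.4134]
ee_rot: [[0.065, -0.995, 0.078], [-0.757, 0.002, 0.653], [-0.65, -0.102, -0.753]]
wrist_force: [0.2, 1.1, 0.5]
gripper_width: 0.693
gripper_force: 0.0
```

Emit:
jog_arm([
  [0.985, -0.11, -0.41, 0],
  [0.985, -0.11, -0.41, 0],
  [0.985, -0.11, -0.41, 0],
  [0.985, -0.11, -0.41, 0],
  [0.985, -0.11, -0.41, 0],
  [0.985, -0.11, -0.41, 0],
  [0.985, -0.11, -0.41, 0],
  [0.985, -0.11, -0.41, 0],
  [0.985, -0.11, -0.41, 0],
  [0.985, -0.11, -0.41, 0],
])

```text
time_s: 16.1
tcp_pos: [0.5647, -0.3104, 0.3484]
ee_rot: [[0.065, -0.995, 0.077], [-0.757, 0.002, 0.654], [-0.651, -0.101, -0.753]]
wrist_force: [0.5, 1.1, -0.5]
gripper_width: 0.686
gripper_force: 0.0
```

```bash
python3 - <<'E'
from h import *
s=sense();R=s["ee_rot"];print(s['joints'].round(1))
# front-corner contact point in tool: (-.0095,0,.182) with x pointing back-down
c=R@np.array([-.0095,0,.182]); print(c)
# start: contact mid at block -y face (y=-.143) minus 30 mm, x=.588, z .024
t=np.array([.588,-.175,.026])-c; print(t); go(t); 
E
```

```text
[-24.6  30.4  15.5 -38.8 -90.1  32. ]
[ 0.01348078  0.1261973  -0.13079281]
[ 0.57451922 -0.3011973   0.15679281]
rows 8 [0.74  0.06  0.943]
```

Emit:
jog_arm([
  [0.74, 0.06, 0.943, 0],
  [0.74, 0.06, 0.943, 0],
  [0.74, 0.06, 0.943, 0],
  [0.74, 0.06, 0.943, 0],
  [0.74, 0.06, 0.943, 0],
  [0.74, 0.06, 0.943, 0],
  [0.74, 0.06, 0.943, 0],
  [0.74, 0.06, 0.943, 0],
], grip=50)

```text
time_s: 16.9
tcp_pos: [0.5745, -0.3005, 0.156]
ee_rot: [[0.065, -0.995, 0.078], [-0.757, 0.002, 0.654], [-0.651, -0.101, -0.753]]
wrist_force: [-0.0, 0.4, 0.0]
gripper_width: 0.575
gripper_force: 0.0
```

```bash
python3 - <<'E'
from h import *
s=sense();R=s["ee_rot"];print(s['joints'].round(1),s['tcp_pos']+R@np.array([-.0095,0,.182]))
cv2.imwrite("pics/t1.png",cv2.resize(eyes.capture("top")[140:290,140:340],None,fx=4,fy=4,interpolation=cv2.INTER_CUBIC))
p=s['tcp_pos']; go(p+[0.,.1,0]); go(p+[.02,.1,0])
E
```

```text
[-23.8  42.8   8.1 -40.8 -74.4  44.1] [ 0.58801756 -0.17432638  0.02516045]
rows 4 [-0.971 -0.016  0.77 ]
rows 4 [-0.956 -0.265  0.788]
```

View pics/t1.png

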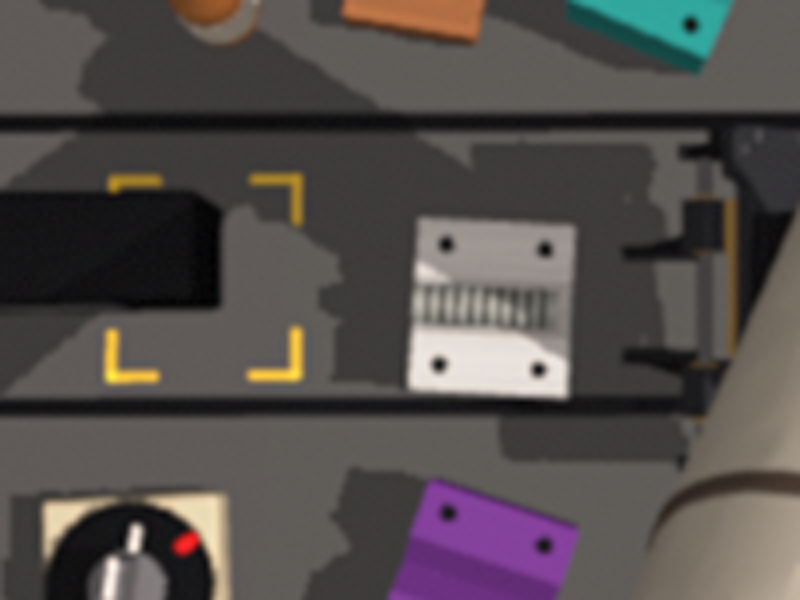

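Both fingertips (crop (625,252) and (625,355)) stand squarely behind the block's -y face, whose centre is at (573,310). I'll push gently now.

Emit:
jog_arm([
  [-0.31, -0.005, 0.246, 0],
  [-0.31, -0.005, 0.246, 0],
  [-0.2, -0.003, 0.16, 0],
  [-0.2, -0.003, 0.16, 0],
  [-0.2, -0.003, 0.16, 0],
  [-0.2, -0.003, 0.16, 0],
  [-0.2, -0.02, 0.16, 0],
  [-0.2, -0.03, 0.16, 0],
  [-0.2, -0.03, 0.16, 0],
  [-0.2, -0.03, 0.16, 0],
])

```text
time_s: 17.95
tcp_pos: [0.5769, -0.2442, 0.1606]
ee_rot: [[0.066, -0.995, 0.079], [-0.76, 0.002, 0.651], [-0.647, -0.103, -0.755]]
wrist_force: [-0.6, -5.6, -0.8]
gripper_width: 0.577
gripper_force: 2.6
```

Emit:
jog_arm([
  [-0.24, -0.05, 0.2, 0],
  [-0.3, -0.06, 0.245, 0],
  [-0.3, -0.06, 0.245, 0],
  [-0.3, -0.06, 0.245, 0],
  [-0.3, -0.06, 0.245, 0],
  [-0.2, -0.04, 0.16, 0],
  [-0.1, -0.02, 0.08, 0],
])

```text
time_s: 18.65
tcp_pos: [0.5839, -0.1974, 0.1622]
ee_rot: [[0.066, -0.995, 0.077], [-0.757, 0.001, 0.654], [-0.65, -0.101, -0.753]]
wrist_force: [0.1, -4.8, -1.9]
gripper_width: 0.573
gripper_force: 2.4
```

```bash
cat >> h.py <<'E'
def look(name):
    k=cal("top"); im=eyes.capture("top"); cv2.imwrite(f"pics/{name}.png",im)
    s=sense();R=s["ee_rot"];print("contact",(s['tcp_pos']+R@np.array([-.0095,0,.182])).round(4),s['wrist_force'].round(1))
    for d in eyes.spot_in("top","screw"): print("screw",d["centre"].round(4),d["conf"])
    return im,k
E
python3 - <<'E'
from h import *
im,k=look("t2"); cv2.imwrite("pics/t2c.png",cv2.resize(im[140:290,140:340],None,fx=4,fy=4,interpolation=cv2.INTER_CUBIC))
E
```

```text
contact [ 0.5973 -0.071   0.0313] [-0.2 -3.6 -2.2]Traceback (most recent call last):
  File "<stdin>", line 2, in <module>
  File "h.py", line 23, in look
    for d in eyes.spot_in("top","screw"): print("screw",d["centre"].round(4),d["conf"])
                                                        ^^^^^^^^^^^^^^^^^
AttributeError: 'list' object has no attribute 'round'. Did you mean: 'count'?
```

```bash
sed -i 's/d\["centre"\].round(4)/np.round(d["centre"],4)/' h.py; cat >> h.py <<'E'
def block(im,k,y0):
    hsv=cv2.cvtColor(im,cv2.COLOR_BGR2HSV); w=cv2.inRange(hsv,(0,0,125),(180,50,255))
    c=proj([.6,y0,.05],k)[0].astype(int); m=np.zeros_like(w); m[c[1]-38:c[1]+38,c[0]-35:c[0]+35]=1
    w=big(cv2.morphologyEx(w*m,cv2.MORPH_CLOSE,np.ones((9,9))))
    P=up(np.argwhere(w)[:,::-1],.05,k)[:,:2]; print("block",cv2.minAreaRect((P*1000).astype(np.float32)))
E
python3 - <<'E'
from h import *
im=cv2.imread("pics/t2.png"); block(im,cal("top"),-.03)
cv2.imwrite("pics/t2c.png",cv2.resize(im[140:290,140:340],None,fx=4,fy=4,interpolation=cv2.INTER_CUBIC))
E
```

```text
block ((590.2338256835938, -25.631389617919922), (97.29586029052734, 90.03548431396484), 0.2649337351322174)
```

View pics/t2c.png

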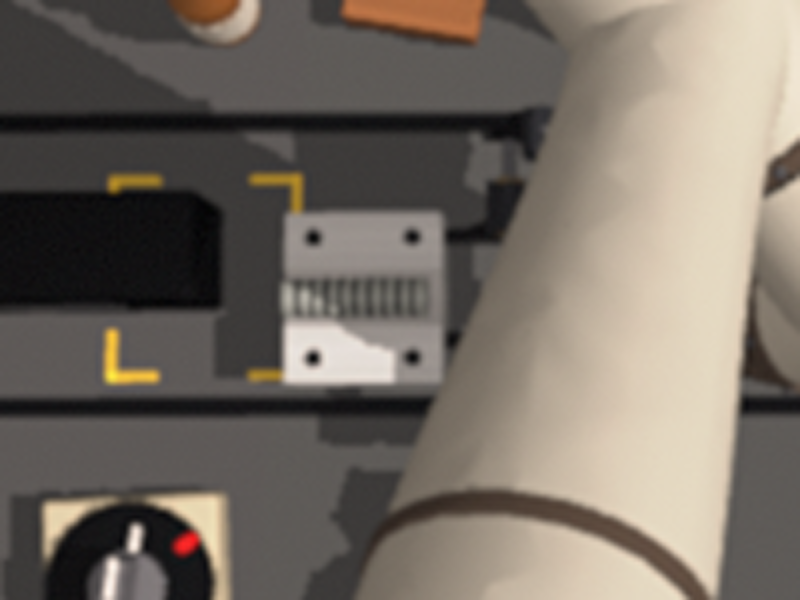

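The block sits squared against the fingers at (590,-26) mm, so about 16 mm in x and 100 mm in y remain. I'll keep pushing.

Emit:
jog_arm([
  [-0.14, -0.034, 0.143, 0],
  [-0.282, -0.067, 0.286, 0],
  [-0.282, -0.067, 0.286, 0],
  [-0.282, -0.067, 0.286, 0],
  [-0.282, -0.067, 0.286, 0],
  [-0.282, -0.067, 0.286, 0],
  [-0.282, -0.067, 0.286, 0],
  [-0.21, -0.05, 0.21, 0],
  [-0.1, -0.025, 0.1, 0],
])

```text
time_s: 19.65
tcp_pos: [0.5953, -0.1392, 0.1613]
ee_rot: [[0.069, -0.994, 0.08], [-0.758, -0.0, 0.652], [-0.648, -0.105, -0.754]]
wrist_force: [-2.6, -13.1, 11.0]
gripper_width: 0.573
gripper_force: 6.9
```

```bash
python3 - <<'E'
from h import *
im,k=look("t3"); block(im,k,.035)
cv2.imwrite("pics/t3c.png",cv2.resize(im[150:260,140:270],None,fx=5,fy=5,interpolation=cv2.INTER_CUBIC))
E
```

```text
contact [ 0.6092 -0.013   0.0303] [ -1.9 -10.7   9.3]
screw [0.5956 0.0258 0.0597] 0.68
block ((591.035888671875, 17.07585906982422), (149.09132385253906, 116.90375518798828), 0.43257009983062744)
```

View pics/t3c.png

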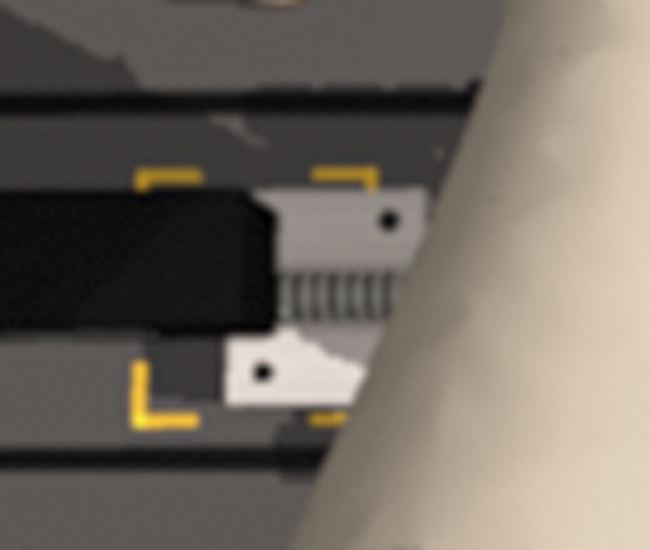

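```bash
python3 - <<'E'
from h import *
k=cal("top"); im=cv2.imread("pics/t3.png"); g=cv2.cvtColor(im,cv2.COLOR_BGR2GRAY).astype(int)
# sub-pixel edges: column profiles for -x edge, +x edge; row profile for +y edge
def edge(v): d=abs(np.diff(v)); i=d.argmax(); return i+.5
for c in (190,196,202,206): print("-x",c,up((c,222+edge(g[222:240,c])),.05,k)[0,:2].round(4))
for c in (205,210,216,221): print("+x",c,up((c,178+edge(g[178:194,c])),.05,k)[0,:2].round(4))
for rr in (219,222,226,229): print("+y",rr,up((172+edge(g[rr,172:195]),rr),.05,k)[0,:2].round(4))
s=sense(); print(s["joints"].round(1))
E
```

```text
-x 190 [0.554  0.0637]
-x 196 [0.554  0.0503]
-x 202 [0.554  0.0368]
-x 206 [0.5539 0.0279]
+x 205 [0.6559 0.0316]
+x 210 [0.6558 0.0203]
+x 216 [0.6398 0.0065]
+x 221 [ 0.6512 -0.0047]
+y 219 [0.5799 0.0765]
+y 222 [0.5731 0.0764]
+y 226 [0.5641 0.0762]
+y 229 [0.5574 0.0761]
[-10.5  38.4   1.  -46.5 -64.8  38. ]
```

Edges put the block at (602, 32) mm with yaw about 0.3°, leaving roughly +4.5 mm in x and 42 mm in y.

Emit:
jog_arm([
  [-0.15, -0.022, 0.13, 0],
  [-0.3, -0.045, 0.265, 0],
  [-0.3, -0.045, 0.265, 0],
  [-0.3, -0.045, 0.265, 0],
  [-0.225, -0.033, 0.2, 0],
  [-0.15, -0.022, 0.13, 0],
  [-0.075, -0.011, 0.065, 0],
  [0, 0, 0, 0],
])

```text
time_s: 20.55
tcp_pos: [0.6001, -0.099, 0.1611]
ee_rot: [[0.068, -0.994, 0.081], [-0.758, 0.001, 0.652], [-0.649, -0.106, -0.753]]
wrist_force: [-0.2, -9.5, 7.5]
gripper_width: 0.572
gripper_force: 5.4
```

```bash
cat > m.py <<'E'
from h import *
import sys
im,k=look(sys.argv[1]); g=cv2.cvtColor(im,cv2.COLOR_BGR2GRAY).astype(int)
def edge(v): d=abs(np.diff(v)); i=d.argmax(); return i+.5
for c in (172,178,184,190,195): print("-x",c,up((c,222+edge(g[222:237,c])),.05,k)[0,:2].round(4))
for rr in (219,222,226): print("+y",rr,up((155+edge(g[rr,155:180]),rr),.05,k)[0,:2].round(4))
cv2.imwrite(f"pics/{sys.argv[1]}c.png",cv2.resize(im[150:260,140:270],None,fx=5,fy=5,interpolation=cv2.INTER_CUBIC))
E
python3 m.py t4
```

```text
contact [0.6142 0.0269 0.0301] [-1.2 -9.9  8.7]
-x 172 [0.5586 0.1042]
-x 178 [0.5586 0.0907]
-x 184 [0.5698 0.0775]
-x 190 [0.563  0.0639]
-x 195 [0.572  0.0528]
+y 219 [0.58  0.117]
+y 222 [0.5732 0.1034]
+y 226 [0.5642 0.1166]
```

View pics/t4c.png

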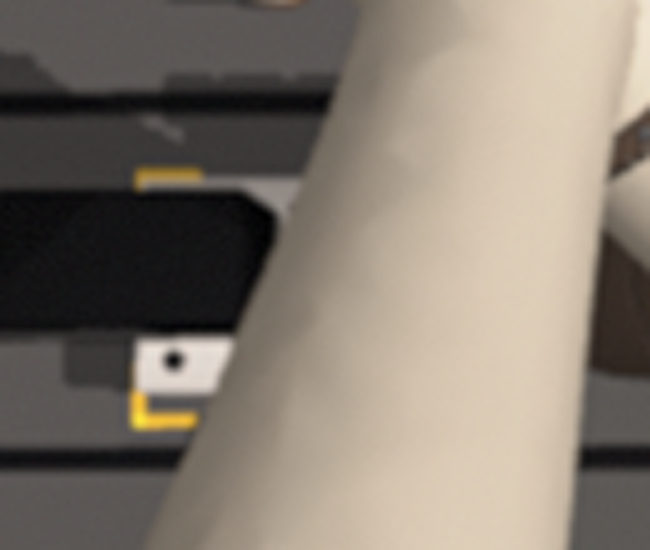

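The block is now at about (606.6, 72.7) mm against a spot at (606.4, 74), so it is placed. I'll retreat along -y and then up.

Emit:
jog_arm([
  [0.378, 0, -0.326, 0],
  [0.757, 0, -0.652, 0],
  [0.757, 0, -0.652, 0],
  [0.757, 0, -0.652, 0],
  [0.757, 0, -0.652, 0],
  [0.757, 0, -0.652, 0],
  [0.1, -0.106, -1, 0],
  [0, 0, -1, 0],
  [0, 0, -1, 0],
  [0, 0, -1, 0],
], grip=0)

```text
time_s: 21.65
tcp_pos: [0.5945, -0.2628, 0.2174]
ee_rot: [[0.064, -0.995, 0.078], [-0.756, 0.003, 0.654], [-0.651, -0.1, -0.752]]
wrist_force: [-0.2, 0.5, 1.1]
gripper_width: 0.004
gripper_force: 0.0
```

```bash
python3 - <<'E'
from h import *
im,k=look("t5"); hsv=cv2.cvtColor(im,cv2.COLOR_BGR2HSV); g=hsv[...,2].astype(int)
def edge(v): d=abs(np.diff(v)); i=d.argmax(); return i+.5
for c in (172,178,184,190,195): print("-x",up((c,222+edge(g[222:234,c])),.05,k)[0,:2].round(4))
for rr in (219,222,226): print("+y",up((163+edge(g[rr,163:180]),rr),.05,k)[0,:2].round(4),"-y",up((195+edge(g[rr,195:220]),rr),.05,k)[0,:2].round(4))
s=sense();R=s["ee_rot"];c=R@np.array([-.0095,0,.182])
a=np.array([.405,.02,.14])-c; go(a); print(s["joints"].round(1),s["tcp_pos"])
cv2.imwrite("pics/t5c.png",cv2.resize(im[155:315,135:305],None,fx=3.7,fy=3.7,interpolation=cv2.INTER_CUBIC))
E
```

```text
contact [ 0.6091 -0.1394  0.0892] [-0.  -2.2  3.1]
-x [0.5496 0.104 ]
-x [0.5496 0.0905]
-x [0.5585 0.0772]
-x [0.5585 0.0638]
-x [0.5607 0.0526]
+y [0.58  0.117] -y [0.5798 0.0181]
+y [0.5732 0.1034] -y [0.5731 0.0472]
+y [0.5642 0.1166] -y [0.564  0.0134]
rows 10 [-0.834  0.992  0.236]
[-20.3  37.9   9.5 -41.1 -76.8  37.6] [ 0.59504395 -0.26383368  0.21928662]
```

View pics/t5c.png

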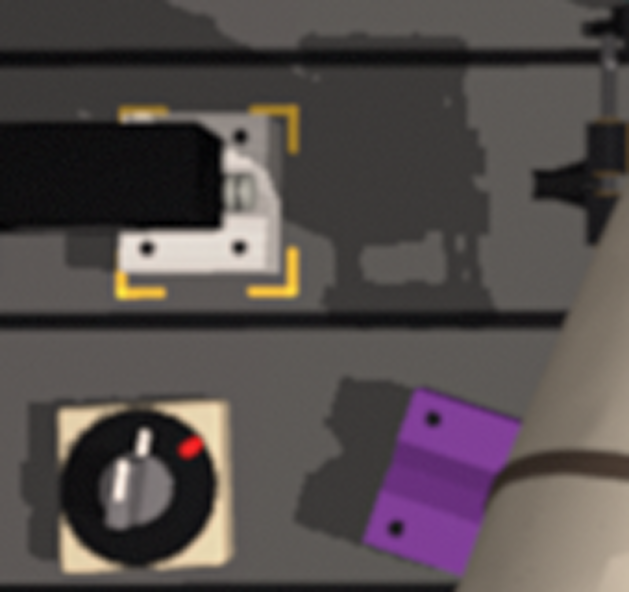

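The block is square in the frame, with gaps on all sides and the screw in the vee. The dial pointer is at crop (144,440), its centre at (139,487), and the red mark at (190,447), roughly 43° clockwise from the pointer. I'll push the bar's -x end towards +y with the closed fingertips.

Emit:
jog_arm([
  [-0.834, 0.992, 0.236, 0],
  [-0.834, 0.992, 0.236, 0],
  [-0.834, 0.992, 0.236, 0],
  [-0.834, 0.992, 0.236, 0],
  [-0.834, 0.992, 0.236, 0],
  [-0.834, 0.992, 0.236, 0],
  [-0.834, 0.992, 0.236, 0],
  [-0.834, 0.992, 0.236, 0],
  [-0.834, 0.992, 0.236, 0],
  [-0.834, 0.992, 0.236, 0],
])

```text
time_s: 22.75
tcp_pos: [0.3893, -0.1029, 0.2696]
ee_rot: [[0.064, -0.995, 0.077], [-0.756, 0.002, 0.654], [-0.651, -0.1, -0.752]]
wrist_force: [-0.2, -0.1, 0.0]
gripper_width: 0.004
gripper_force: 0.0
```

```bash
python3 - <<'E'
from h import *
k=cal("top"); print("bottom -y edge",up((210.95,205),0,k)[0])
im=cv2.imread("pics/t5.png"); hsv=cv2.cvtColor(im,cv2.COLOR_BGR2HSV)
# console square outline (cream, top z=.03) and red
sub=np.zeros(im.shape[:2],np.uint8); sub[255:318,146:202]=1
q=np.argwhere(cv2.inRange(hsv,(12,25,150),(32,130,255))*sub>0)[:,::-1]; P=up(q,.03,k)[:,:2]; print("console",cv2.minAreaRect((P*1000).astype(np.float32)))
s=sense();R=s["ee_rot"];c=R@np.array([-.0095,0,.182]);print(s["joints"].round(1),(s["tcp_pos"]+c).round(4))
a=np.array([.406,.07,.06])-c; go(a)
im=eyes.capture("top"); cv2.imwrite("pics/t6.png",im)
E
```

```text
bottom -y edge [0.61651103 0.0263528  0.        ]
console ((429.0470275878906, 103.01741027832031), (99.55095672607422, 104.22647857666016), 2.8518805503845215)
[-10.7  14.2 -22.6 -46.2 -65.6  37.4] [0.4026 0.0235 0.1389]
rows 5 [0.164 0.046 0.901]
```

Emit:
jog_arm([
  [0.164, 0.046, 0.901, 0],
  [0.164, 0.046, 0.901, 0],
  [0.164, 0.046, 0.901, 0],
  [0.164, 0.046, 0.901, 0],
  [0.164, 0.046, 0.901, 0],
  [0, 0, 0, 0],
])

```text
time_s: 23.4
tcp_pos: [0.3931, -0.0564, 0.1892]
ee_rot: [[0.061, -0.995, 0.073], [-0.756, 0.001, 0.655], [-0.652, -0.095, -0.752]]
wrist_force: [0.2, -0.5, -0.1]
gripper_width: 0.002
gripper_force: 0.0
```

```bash
python3 - <<'E'
from h import *
s=sense();R=s["ee_rot"];c=R@np.array([-.0095,0,.182]);print(s["joints"].round(1),(s["tcp_pos"]+c).round(4),R[:,2])
a=np.array([.406,.1,.06])-c; go(a)
im=eyes.capture("top"); cv2.imwrite("pics/t7.png",im)
hsv=cv2.cvtColor(im,cv2.COLOR_BGR2HSV)
cv2.imwrite("pics/t7c.png",cv2.resize(im[255:320,140:230],None,fx=7,fy=7,interpolation=cv2.INTER_CUBIC))
E
```

```text
[ -6.1  22.2 -26.4 -53.1 -55.5  45. ] [0.4059 0.07   0.0585] [ 0.07305149  0.65494109 -0.75214071]
rows 2 [-0.59  -0.006  0.464]
```

View pics/t7c.png

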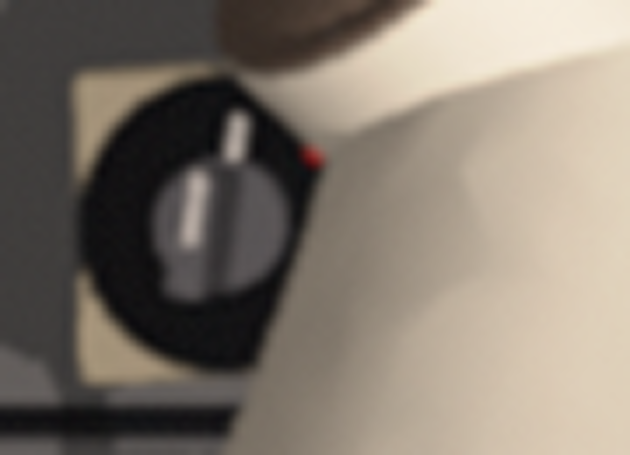

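The pointer shows at crop (235,135) and the link hides the fingertip, so I'll approach slowly and track the pointer by pixel.

Emit:
jog_arm([
  [-0.5, 0, 0.42, 0],
  [-0.5, 0, 0.42, 0],
  [-0.1, 0, 0.08, 0],
  [-0.1, 0, 0.08, 0],
  [-0.1, 0, 0.08, 0],
  [-0.1, 0, 0.08, 0],
  [0, 0, 0, 0],
])

```text
time_s: 24.15
tcp_pos: [0.3935, -0.0207, 0.192]
ee_rot: [[0.065, -0.995, 0.077], [-0.756, 0.001, 0.654], [-0.651, -0.1, -0.752]]
wrist_force: [-1.6, -2.1, 1.4]
gripper_width: 0.001
gripper_force: 1.2
```

```bash
cat > d.py <<'E'
from h import *
import sys
s=sense();R=s["ee_rot"];print((s["tcp_pos"]+R@np.array([-.0095,0,.182])).round(4),s["wrist_force"].round(1))
k=cal("top"); im=eyes.capture("top"); cv2.imwrite(f"pics/{sys.argv[1]}.png",im); hsv=cv2.cvtColor(im,cv2.COLOR_BGR2HSV)
w=cv2.inRange(hsv,(0,0,110),(180,50,255)); c=proj([.4285,.106,.036],k)[0]; print("c",c.round(1))
yy,xx=np.mgrid[:420,:560]; w[np.hypot(xx-c[0],yy-c[1])>18.5]=0
n,l,st,ce=cv2.connectedComponentsWithStats(w)
for i in range(1,n):
    if st[i,4]>4:
        P=up(ce[i],.038,k)[0,:2]-[.4285,.106]; print(st[i].tolist(),"r %.4f ang %.1f"%(np.hypot(*P),np.degrees(np.arctan2(P[1],P[0]))))
red=cv2.inRange(hsv,(0,120,90),(8,255,255)); red[np.hypot(xx-c[0],yy-c[1])>22]=0
if red.any():
    P=up(np.argwhere(red)[:,::-1].mean(0),.033,k)[0,:2]-[.4285,.106]; print("red r %.4f ang %.1f n %d"%(np.hypot(*P),np.degrees(np.arctan2(P[1],P[0])),(red>0).sum()))
E
python3 d.py d1; python3 - <<'E'
import sys; sys.argv=["","x"]
from h import *
k=cal("top")
for f in ["t5","t7"]:
    im=cv2.imread(f"pics/{f}.png"); print(im[262:300,160:190].shape)
    g=im[...,0].astype(int); print(g[266:296:1,166:182][:16])
E
```

```text
[0.4069 0.1056 0.0613] [-1.6 -2.1  1.4]
c [171.6 286.6]
[154, 269, 37, 37, 1050] r 0.0014 ang -86.4
(38, 30, 3)
[[ 79  61  49  37  32  30  28  31  31  33  42  52  73 102 129 142]
 [ 34  24  19  21  21  20  22  22  19  21  20  19  27  46  61  76]
 [ 20  21  19  21  20  23  23  23  20  22  18  20  19  17  19  24]
 [ 20  23  23  24  22  22  19  21  20  18  20  22  21  20  19  20]
 [ 22  22  22  23  21  20  35  61  61  40  21  24  22  23  24  22]
 [ 24  24  21  21  20  25  74 138 140  87  35  19  21  24  23  23]
 [ 23  24  21  23  19  29 106 190 195 126  48  18  18  22  24  21]
 [ 22  22  21  23  15  41 123 203 202 128  49  18  22  23  23  22]
 [ 23  24  21  20  15  58 145 211 193 112  36  15  23  23  21  22]
 [ 23  23  22  18  16  70 166 222 189  96  26  19  23  24  22  23]
 [ 23  18  21  25  28  83 177 224 182  87  21  15  22  23  22  24]
 [ 20  24  36  48  57  93 165 195 152  74  28  22  20  22  23  25]
 [ 38  64  75  73  71  82 108 122 109  83  65  47  31  21  20  23]
 [ 84 134 145 114  75  67  72  82 100 108 102  81  55  33  22  21]
 [123 189 205 161 106  85  83  89 104 118 120 108 
[... 469 characters left out ...]
  58  24  17  35  62  87 105]
 [ 20  19  20  20  15  25  74 132 133  84  32  14  20  32  60  87]
 [ 20  19  22  19  15  31  85 141 138  85  31  17  18  16  33  59]
 [ 20  19  19  18  16  40 102 147 132  74  25  15  18  18  20  33]
 [ 21  20  19  17  16  49 115 153 130  66  20  16  19  20  18  19]
 [ 18  16  21  23  22  57 123 155 123  60  18  16  19  18  18  17]
 [ 20  22  32  42  47  67 115 135 104  51  24  20  18  19  21  17]
 [ 34  52  62  62  60  66  81  88  77  60  47  35  25  18  21  19]
 [ 64  97 105  86  62  56  55  62  70  77  72  57  40  26  21  18]
 [ 90 132 143 113  74  56  51  55  69  82  84  77  61  41  25  20]
 [103 146 158 126  83  58  53  55  69  82  86  85  75  56  34  20]]
```

Emit:
jog_arm([
  [0.5, 0, -0.43, 0],
  [0.5, 0, -0.43, 0],
  [0.3, 0, -0.26, 0],
  [0, 0, 0, 0],
])

```text
time_s: 24.6
tcp_pos: [0.3939, -0.0563, 0.1917]
ee_rot: [[0.063, -0.995, 0.079], [-0.757, 0.004, 0.654], [-0.651, -0.101, -0.753]]
wrist_force: [-0.0, 0.2, -0.1]
gripper_width: 0.003
gripper_force: 0.0
```

```bash
python3 d.py d2; python3 - <<'E'
from h import *
im=cv2.imread("pics/d2.png"); print(im[...,0][266:290,164:188])
E
```

```text
[0.4077 0.0698 0.0609] [-0.   0.2 -0.1]
c [171.6 286.6]
[175, 269, 16, 35, 190] r 0.0286 ang -92.0
[165, 280, 7, 11, 39] r 0.0080 ang 63.6
[[ 94  76  63  50  42  37  31  33  55  69  72  73  77  79  83  92 103 112
  121 136 150 158 166 170]
 [ 57  38  27  23  16  16  16  19  38  60  80  94 103 108 114 123 133 139
  144 150 155 159 163 166]
 [ 24  15  16  17  19  20  18  17  21  35  61  88 106 115 122 130 137 142
  146 148 153 155 159 162]
 [ 16  19  18  20  20  20  20  18  18  20  35  63  88 105 115 124 130 136
  141 144 147 151 155 157]
 [ 18  18  21  19  21  20  18  20  21  19  17  32  60  86 103 113 122 130
  135 140 144 147 151 154]
 [ 19  17  18  19  20  22  20  20  20  19  15  17  30  58  86 104 114 121
  129 135 139 143 147 151]
 [ 18  19  19  21  20  21  21  20  19  22  19  16  21  54  87 101 104 112
  122 128 134 140 143 147]
 [ 18  20  20  19  21  20  21  20  20  19  18  15  39  89 122 111  90  99
  113 121 129 133 138 143]
 [ 18  18  21  19  21  19  19  18  20  19  15  21  65 123 144 110  67  76
  100 113 119 123 128 130]
 [ 18  20  21  18  18  20  19  17  20  18  18  42  9
[... 763 characters left out ...]
83  77  88 127 158 153 119  81  59  54  65  77  85  86  79  59  33
   19  35  72  96 102 103]
 [ 84  82  79 104 147 162 138  98  67  56  57  71  83  86  87  84  66  38
   21  44  81  99 103 103]
 [ 84  79  88 128 159 153 118  80  58  55  63  77  85  87  86  84  68  40
   25  54  86 100 102 104]
 [ 81  80 105 146 162 138  97  68  55  57  70  82  86  86  86  85  70  42
   31  67  94 101 103 105]
 [ 80  89 128 159 154 118  79  60  53  62  77  83  86  85  85  86  70  42
   42  77  97 102 104 107]
 [ 82 102 144 160 135  96  67  54  58  70  81  85  86  86  85  84  68  41
   54  85 100 102 104 107]
 [ 84 108 141 142 111  77  58  54  63  77  84  86  85  86  87  81  61  42
   66  93 102 103 105 107]]
```

The pointer has turned from about -7° to -26°, which fits a lever arm of 13 mm. The target is about -53°, so the contact should go to y ≈ 0.111–0.113.

Emit:
jog_arm([
  [-0.55, 0.02, 0.475, 0],
  [-0.55, 0.02, 0.475, 0],
  [-0.115, 0, 0.1, 0],
  [-0.115, 0, 0.1, 0],
  [-0.115, 0, 0.1, 0],
  [-0.115, 0, 0.1, 0],
  [0, 0, 0, 0],
])

```text
time_s: 25.35
tcp_pos: [0.3929, -0.0138, 0.1917]
ee_rot: [[0.064, -0.995, 0.077], [-0.757, 0.002, 0.654], [-0.651, -0.101, -0.753]]
wrist_force: [0.6, -1.5, 0.7]
gripper_width: 0.006
gripper_force: 0.6
```

```bash
python3 -c "
from h import *
s=sense();print((s['tcp_pos']+s['ee_rot']@np.array([-.0095,0,.182])).round(4),s['wrist_force'].round(1))"
```

```text
[0.4064 0.1124 0.0609] [ 0.6 -1.5  0.7]
```

Emit:
jog_arm([
  [0.3, 0, -0.26, 0],
  [0.75, 0, -0.65, 0],
  [0.75, 0, -0.65, 0],
  [0.75, 0, -0.65, 0],
  [0.75, 0, -0.65, 0],
  [0.75, 0, -0.65, 0],
  [0.75, 0, -0.65, 0],
  [0, 0, 0, 0],
])

```text
time_s: 26.15
tcp_pos: [0.3928, -0.1425, 0.1917]
ee_rot: [[0.063, -0.995, 0.079], [-0.756, 0.004, 0.654], [-0.651, -0.101, -0.752]]
wrist_force: [-0.9, -0.4, -0.3]
gripper_width: 0.008
gripper_force: 0.0
```

```bash
python3 d.py d3; python3 - <<'E'
from h import *
im=cv2.imread("pics/d3.png"); 
a=cv2.resize(im[255:320,140:230],None,fx=7,fy=7,interpolation=cv2.INTER_CUBIC)
cv2.imwrite("pics/d3c.png",a); print(im[...,1][268:290,170:192]); print(im[...,2][268:290,170:192].astype(int)-im[...,1][268:290,170:192])
E
```

```text
[ 0.4066 -0.0163  0.061 ] [-0.9 -0.4 -0.3]
c [171.6 286.6]
[179, 276, 5, 5, 13] r 0.0281 ang -48.6
[160, 282, 15, 14, 98] r 0.0109 ang 123.5
red r 0.0403 ang -52.7 n 21
[[ 18  17  17  18  18  19  19  17  14  15  16  20  40  72 108 131 145 151
  152 152 152 152]
 [ 19  18  21  20  19  19  19  18  19  17  16  15  18  30  58  88 119 141
  152 152 152 152]
 [ 19  19  18  19  20  20  19  21  19  18  20  20  18  16  21  41  73 113
  140 151 152 152]
 [ 19  17  19  18  17  20  18  18  20  18  19  21  19  18  18  16  34  71
  112 140 152 152]
 [ 21  20  20  17  21  18  20  19  18  19  18  19  20  19  19  16  18  34
   69 111 141 152]
 [ 19  17  16  19  21  18  17  17  20  19  19  16  20  17  19  20  19  22
   35  75 125 150]
 [ 19  17  19  20  20  19  18  17  18  18  16  20  23  23  20  20  25  26
   24  50 103 141]
 [ 16  18  16  18  16  18  17  18  18  16  17  35  60  57  35  26  27  27
   24  30  75 126]
 [ 26  27  27  26  22  19  19  17  15  16  36  80 117 110  67  34  27  27
   21  19  49 105]
 [ 51  56  55  51  43  34  25  18  16  35  79 131 161 142  85  37  22  23
   21  17  29  76]
 
[... 2462 characters left out ...]
3   2   0  -2   0   0  -1   2
    1   1   2   1]
 [  6   9  11  10   7   4   3   3   3   4   2   1   1  -2   0   0   1  -1
   -2   1   1   0]
 [ 10  11  10   9   6   4   3   2   3   4   3   1  -1   0   0   0   0   0
    1   1  -1   1]
 [ 11  12  10   6   3   3   2   3   4   5   4   3  -1   0   0   0  -1   1
    2   1   2   3]
 [ 12   9   7   5   3   3   4   5   4   5   4   2   1   0   0   0   1   0
    2   1   0   1]
 [ 11   7   5   3   3   4   4   5   4   4   3   2   0   1  -1  -1   0  -2
    0   2   0   1]
 [  9   4   4   3   5   4   4   4   4   4   4   1   1   1   0   0   0  -1
    2   0   0   2]
 [  7   4   5   4   5   5   4   4   5   4   3   0   2   0  -1   1   1   1
    1   1   2   0]]
```

The pointer is at about -48.6° and the red mark at -52.7°. I'll go back and push 1.5 mm further than before.

Emit:
jog_arm([
  [-0.75, 0, 0.65, 0],
  [-0.75, 0, 0.65, 0],
  [-0.75, 0, 0.65, 0],
  [-0.75, 0, 0.65, 0],
  [-0.75, 0, 0.65, 0],
  [-0.75, 0, 0.65, 0],
  [-0.09, 0, 0.078, 0],
  [-0.09, 0, 0.078, 0],
  [-0.09, 0, 0.078, 0],
  [-0.09, 0, 0.078, 0],
])

```text
time_s: 27.2
tcp_pos: [0.393, -0.0127, 0.1917]
ee_rot: [[0.064, -0.995, 0.078], [-0.757, 0.002, 0.653], [-0.65, -0.101, -0.753]]
wrist_force: [-0.4, -2.1, 0.4]
gripper_width: 0.005
gripper_force: 1.0
```

Emit:
jog_arm([
  [0, 0, 0, 0],
  [0.3, 0, -0.26, 0],
  [0.75, 0, -0.65, 0],
  [0.75, 0, -0.65, 0],
  [0.75, 0, -0.65, 0],
  [0.75, 0, -0.65, 0],
  [0.75, 0, -0.65, 0],
  [0.75, 0, -0.65, 0],
  [0, 0, -1, 0],
  [0, 0, -1, 0],
])

```text
time_s: 28.2
tcp_pos: [0.3894, -0.1668, 0.222]
ee_rot: [[0.062, -0.995, 0.077], [-0.756, 0.003, 0.654], [-0.651, -0.099, -0.752]]
wrist_force: [0.9, -0.8, 0.0]
gripper_width: -0.0
gripper_force: 0.0
```

```bash
python3 d.py d4; python3 - <<'E'
from h import *
im=cv2.imread("pics/d4.png"); a=cv2.resize(im[172:308,138:238],None,fx=4,fy=4,interpolation=cv2.INTER_CUBIC)
sc=eyes.capture("scene"); cv2.imwrite("pics/s4.png",sc)
b=cv2.resize(sc[145:245,235:365],None,fx=3,fy=3,interpolation=cv2.INTER_CUBIC); b=cv2.copyMakeBorder(b,0,a.shape[0]-b.shape[0],0,0,cv2.BORDER_CONSTANT)
cv2.imwrite("pics/d4c.png",np.hstack([a,b])); print(np.hstack([a,b]).shape)
E
```

```text
[ 0.4028 -0.0405  0.0912] [ 0.9 -0.8  0. ]
c [171.6 286.6]
[179, 277, 5, 5, 14] r 0.0268 ang -51.5
[160, 282, 15, 13, 72] r 0.0112 ang 110.4
red r 0.0408 ang -51.9 n 21
(544, 790, 3)
```

View pics/d4c.png

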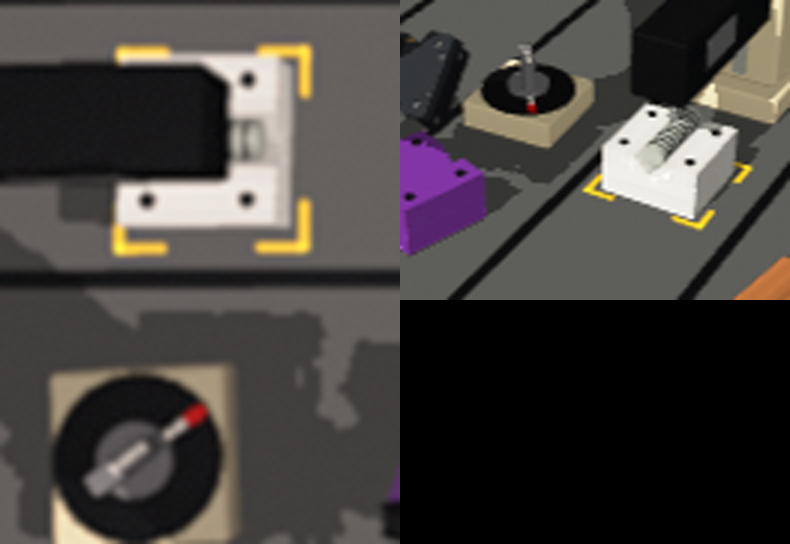

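The pointer lies on the red index (crop (180,430) against (197,415)), and the block is inside all four marks in both views. Before handing in, I'll check the y margin numerically.

```bash
python3 - <<'E'
from h import *
k=cal("top"); im=cv2.imread("pics/d4.png").astype(int); y=lambda u,z,v=206:up((u,v),z,k)[0,1].round(4)
print("BGR rows right edge"); 
for r_ in (198,216,222): print(r_,im[r_,200:220,:].mean(1).astype(int).tolist())
for r_ in (190,232): print(r_,im[r_,200:220,0].tolist(),im[r_,200:220,2].tolist())
print({u:(y(u,0),y(u,.05)) for u in (206,207,208,209,210,211,212,213,214)})
hsv=cv2.cvtColor(cv2.imread("pics/s4.png"),cv2.COLOR_BGR2HSV); ks=cal("scene")
# scene: predicted bottom corner pixels for candidate block centres vs observation
for yc in (.068,.070,.072,.074): print(yc,proj([[.6066-.048,yc-.044,0],[.6066+.048,yc-.044,0],[.6066-.048,yc-.044,.05],[.6066+.048,yc-.044,.05]],ks).round(1).tolist())
for d in eyes.spot_in("scene","block"): print(np.round(d["centre"],3),d["conf"])
b=cv2.inRange(hsv,(0,0,120),(180,60,255)); b[:, :295]=0;b[:,350:]=0;b[:175]=0;b[225:]=0
ys,xs=np.nonzero(big(b)); print("obs bottom corner",xs[ys.argmax()],ys.max(),"left",xs.min(),"right",xs.max(), ys[xs==xs.min()], ys[xs==xs.max()])
yl=cv2.inRange(hsv,(18,110,110),(35,255,255)); ys,xs=np.nonzero(yl); print("yellow lowest",xs[ys.argmax()],ys.max(),"left",xs.min(),ys[xs==xs.min()])
print("marks outer corners pred",proj([[.5444,.016,0],[.6684,.016,0]],ks).round(1).tolist())
E
```

```text
BGR rows right edge
198 [226, 225, 225, 225, 225, 224, 215, 193, 183, 181, 161, 122, 98, 95, 96, 96, 97, 97, 97, 97]
216 [226, 226, 226, 226, 226, 225, 217, 195, 185, 180, 147, 104, 94, 97, 97, 98, 97, 97, 98, 98]
222 [72, 150, 213, 230, 230, 229, 215, 192, 185, 180, 146, 107, 122, 155, 157, 130, 101, 96, 96, 97]
190 [103, 159, 210, 225, 225, 224, 219, 196, 178, 173, 155, 120, 90, 73, 69, 83, 93, 95, 95, 93] [112, 175, 228, 237, 237, 236, 231, 215, 194, 188, 165, 126, 158, 239, 250, 201, 118, 95, 100, 100]
232 [94, 91, 87, 84, 83, 84, 83, 84, 82, 84, 84, 83, 78, 69, 68, 83, 93, 95, 95, 94] [100, 124, 168, 193, 197, 196, 195, 196, 193, 194, 193, 200, 233, 252, 250, 196, 115, 96, 101, 101]
{206: (np.float64(0.0381), np.float64(0.0287)), 207: (np.float64(0.0357), np.float64(0.0264)), 208: (np.float64(0.0333), np.float64(0.0241)), 209: (np.float64(0.031), np.float64(0.0219)), 210: (np.float64(0.0286), np.float64(0.0196)), 211: (np.float64(0.0262), np.float64(0.0174)), 212: (np.float64(0.0238), np.float64(0.0151)), 213: (np.float64(0.0214), np.float64(0.0129)), 214: (np.float64(0.0191), np.float64(0.0106))}
0.068 [[301.7, 208.2], [331.9, 218.3], [301.8, 193.5], [332.8, 203.4]]
0.07 [[302.0, 207.8], [332.3, 217.9], [302.1, 193.2], [333.1, 203.0]]
0.072 [[302.4, 207.5], [332.6, 217.5], [302.5, 192.8], [333.5, 202.7]]
0.074 [[302.7, 207.1], [332.9, 217.2], [302.8, 192.5], [333.8, 202.3]]
[0.626 0.041 0.041] 0.91
[ 0.444 -0.108  0.039] 0.89
[ 0.794 -0.216  0.044] 0.7
obs bottom corner 329 217 left 302 right 347 [193 194 195 196 197 198 199 200 201 202 205 206 207] [188]
yellow lowest 334 221 left 216 [179]
marks outer corners pred [[295.9, 208.1], [335.2, 221.3]]
```

```bash
python3 -c "
from station import r
print(r.finish_job())"
```

```text
the job is handed in; nothing more can be done
None
```

The job is handed in at about 28 s of the 64 s: the camera images put the vee block square in the yellow marks about 2 mm short of centre in y, with the screw in its vee and the dial pointer within about 1° of the red index; the judge's verdict was not returned.

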